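# Clear the rivet press and draw its cassette

### The job

The rivet press has finished its run: first move both finished wooden toggles from its catch tray into the tote and let go of them there. Then pinch the two side catches of the rivet cassette together so that it unlatches, lift it straight up out of its dock, and finish while still holding it, catches squeezed, upright and still above the dock with its underside at least 12 cm above its seat. Do not knock over the rivet jar.

Things in the scene. Friction and masses are not known exactly. Their poses are not given: they have to be found in the camera images.
- toggle_a_center (a point): Centre (half-way up) of a finished toggle: a brown wooden bar 24 (its x) x 70 (its y) x 28 mm high with two small brass rivet heads on top, 40 g, lying loose in the catch tray. Its z points up. Grasp it across the 24 mm.
- toggle_b_center (a point): Centre of the second toggle, the same as the first. They lie about 90 mm apart, so open the fingers to only about 45 mm there.
- tray: Catch tray: flat fixed steel tray 190 (x) x 130 (y) mm, floor 3 mm thick, with a rim 12 mm high in all. Origin at the centre of its underside on the table. It stands left (+y) of the press.
- tote: Tote: open grey plastic box, fixed, 220 (its x) x 170 (its y) x 60 mm high, walls and floor 4 mm, left (+y) of the tray. Origin at the centre of its underside on the table. Both toggles fit flat in it side by side along its x.
- dock (a point): The cassette's seat: centre of the floor of the dark steel dock on the grey press base, 24 mm above the table. The dock is a collar 67 (x) x 80 (y) mm outside, its top 44 mm above this seat. Its axes: y runs from one catch to the other, z up. The tall press column and head begin 190 mm from the seat on its -y side.
- press: The whole fixed press, grey; origin on the table straight below the seat, 24 mm below dock, same axes. Its base plate (20 mm high) reaches 55 mm from there to +y, 295 mm to -y and 75 mm along x either way; the head is up to 315 mm high; a low chute, lower than the dock's top, runs 43 to 75 mm from the seat on its +x side.
- cassette_grip (a point): Point on the cassette's centre line midway between the finger areas of its two catches, 74 mm above its underside: pinch here along its y, from above. Aluminium cassette 52 (x) x 32 (y) x 95 mm high, 0.23 kg, upright in the dock with up to 1.5 mm side play. Over its two catch plates (on its +y and -y faces) it measures 56 mm released, 40 mm fully pressed. z up.
- cassette: The cassette; origin at the centre of its underside, 74 mm below cassette_grip, same axes. Each catch is a black upright plate 28 mm wide (x), its finger area 50 to 88 mm above the underside, above the dock. Noses at the foot of the catches hook 4 mm under ledges of the dock: the cassette cannot lift until both catches are pressed at least 6 mm.
- catch_l (a joint): Travel of the catch on the cassette's +y side, in m: 0 released, 0.008 fully pressed in towards the middle. The spring pushes back with 3 N at 0 and 6 N at full travel; a pinch of 15 to 30 N presses it fully and carries the cassette.
- catch_r (a joint): The same for the catch on the -y side, pressed towards +y.
- toggle_a: The first toggle; origin at the centre of its underside, 14 mm below its centre.
- toggle_b: The second toggle; origin at the centre of its underside.
- jar: Rivet jar: closed glass jar 54 mm across, 75 mm high with a steel cap, standing loose on the table on the robot's side of the tray. Origin at the centre of its underside. It must stay standing.
There are look-alikes about, which are no part of the job. What is shaped like the toggle_b but purple is not meant.

How it is judged:
On the way:
1. both toggles lie released in the tote (x of toggle_a_center in the frame of tote between -0.105 and 0.105 m and y of toggle_a_center in the frame of tote between -0.08 and 0.08 m and z of toggle_a_center in the frame of tote between 0 and 0.05 m and contact force between the fingers and toggle_a below 0.1 N and linear speed of each of toggle_a, toggle_b below 0.03 m/s and x of toggle_b_center in the frame of tote between -0.105 and 0.105 m and y of toggle_b_center in the frame of tote between -0.08 and 0.08 m and z of toggle_b_center in the frame of tote between 0 and 0.05 m and contact force between the fingers and toggle_b below 0.1 N), for 0.2 s.
At the end, for the whole second after the job is handed in: Both toggles lie at rest in the tote, untouched by the fingers; the fingers hold the cassette (over 2 N) with both catches pressed over 5.5 mm, its underside over 100 mm above its seat, within 120 mm of the seat horizontally, tilted under 0.3 rad, slower than 0.03 m/s, clear of the press (all of step 1 and z of cassette_grip in the frame of dock above 0.174 m and horizontal distance between cassette_grip and dock below 0.12 m and angle between cassette_grip's own z axis and vertical below 0.3 rad and linear speed of cassette below 0.03 m/s and value of joint each of catch_l, catch_r above 0.0055 m and contact force between the fingers and cassette above 2 N and contact force between cassette and press below 0.1 N); the arm keeps its last pose, push and grip.
It fails at once if the rivet jar is knocked over (angle between jar's own z axis and vertical above 0.6 rad).
It also fails if it takes over 69 s, if anything falls off the work surface, if the arm or the gripper's body presses on something with over 40 N, if the wrist force passes 120 N, or if a joint passes its speed limit or range.

### The arm

A 6-joint arm with a two-finger parallel gripper is mounted at the origin on the work surface. World frame = base frame: x ahead of the robot, y to its left, z up, the work surface at z = 0. Lengths are in m, angles in rad, forces in N, time in s.
With the tool pointing down it reaches from about 0.25 to 0.725 m from the base axis. Payload 4 kg.
Tool frame: the origin (TCP) lies midway between the tips of the shut fingers; the grasp point (between the pads) lies pinch_z behind it (pinch_z is the distance from the TCP to the grasp point, in m); z points along the fingers, y is the direction in which the jaws open and shut (so a half turn about z gives the same grasp; the last joint's range is limited). The gripper opens to 85 mm and grips with 20 to 120 N. Pads are 22 mm wide; open, the fingers measure 114 mm over their backs; the gripper's body (76 mm by 85 mm) begins 54 mm behind the grasp point. The pads swing forward as they close: fully open they stand 13 mm farther back than shut.
Start: joints at [1.139, 0.241, 0.005, 1.335, 0, 1.571], TCP at [0.209, 0.454, 0.231] pointing down, gripper open.
Joint ranges: [-2.72, 2.72], [-1.05, 1.87], [-1.09, 1.28], [-1.99, 2.15], [-1.42, 1.44], [-3.14, 3.14]. Speed limits (rad/s): [2.79, 2.79, 3.14, 3.14, 3.14, 3.14].

### API

Orientations are given as a unit quaternion [x, y, z, w].
In Python, from workcell import * gives the robot as it stands.
- The arm moves only by the tool move_arm, never from a script. Its argument "motion" is a list of rows, each a list of 3 entries, a list of its own where there are three numbers: the finger opening in mm, from 0 to 85.4, then the shift along the tool's x, y, z in units of 50 mm (1.0 is 50 mm), then the turn about the tool's z in units of 6 degrees (1.0 is 6 degrees). In form: [[claw, [dx, dy, dz], roll], ...]. A call has exactly 10 rows; each row is the pose to reach, as a shift and turn from the pose commanded when the call began, along the tool's axes at that moment; what a row does not reach only later rows make up. A row lasts 1/10 s, in which the tool goes at most 50 mm and 8.59 degrees, less where a joint would pass 70% of its speed; a pose out of reach is approached as far as the arm can. A call with a gripper value outside its range is refused whole. The fingers move at their own pace and stop on an object; the grip force is fixed at half the most. Time passes only in rows, so rows that repeat a pose let the fingers close, or fill a call up. It gives the time, the measured TCP pose, the force and the opening at its end, in the units of the state.
- get_obs(): the state, without advancing time (a new reading comes with each control period).
- camera(name): name is "scene" or "top" or "wrist"; returns a dict with "color" (384x512x3 uint8, red, green, blue), "fx", "fy", "cx", "cy" (pixels), "distortion" ([k1, k2, p1, p2, k3] as OpenCV has them; the pictures are not rectified), "rvec" (rotation vector, rad) and "tvec" (3), from world to camera coordinates, as OpenCV has them; the wrist camera has in their place "mount" (4x4, takes a point from camera to tool coordinates, whose origin is the TCP and whose axes are the flange's). Camera axes: x right, y down, z forward; pixel columns grow to the right and rows downward; lengths in m; the calibration is good to about 2 mm. A picture is of the moment at which its call begins: read the wrist's pose just before it. There is no depth.
- job_done(): hands the job in, once; it reports no verdict.
The state is a dict: "clock": time; "joint_pos": joint angles; "joint_vel": joint speeds; "tau": joint torques, N m; "eef_pos": TCP position; "tool_rot": TCP orientation; "ft_force": force on the tool from outside, world axes, zero at the start; "ft_torque": the same for the moment, N m; "grip_width": finger opening in m.
Only numpy, scipy, OpenCV 4.12 (cv2) and the standard library are available. Lean on these libraries where they do the work, as an engineer would, in place of code of your own. Each camera call takes 0.05 s, during which the arm holds its last target.

## Working session

There is one attempt and no reset: what is moved stays moved. The work goes in short steps, Python scripts to look and compute and a tool call to move; the robot and the scene stay as the last step left them, time stands still between calls to the robot, and variables do not carry over. Pictures are saved under pics/ and viewed, and the job is handed in when it is done.

Besides the shell and the picture viewer there is one more tool, called after "Emit:" as a command line: name --argument value ..., lists and objects as JSON in quotes. move_arm: Moves the arm, as the interface text tells. Its arguments: {"type":"object","properties":{"motion":{"type":"array","items":{"type":"array"}}},"required":["motion"]}

```bash
mkdir -p pics; ls
python3 - <<'E'
from workcell import *
import cv2,pickle
o=get_obs();print(o)
d={}
for n in ["scene","top","wrist"]:
    c=camera(n);d[n]=c;cv2.imwrite(f"pics/{n}0.png",cv2.cvtColor(c["color"],cv2.COLOR_RGB2BGR))
    print(n,{k:v for k,v in c.items() if k!="color"})
pickle.dump((o,d),open("c0.pkl","wb"))
E
```

```text
pics
{'clock': 0.0, 'joint_pos': array([1.13898831e+00, 2.41441814e-01, 3.72523103e-03, 1.33520532e+00,
       1.86857244e-06, 1.57079641e+00]), 'joint_vel': array([-7.01468646e-04,  8.49775766e-04,  1.07132885e-04,  3.88430840e-04,
        1.16817749e-03, -1.59678253e-05]), 'tau': array([ 1.31117784e-03, -3.72317147e+01,  2.52407706e+01,  1.70413539e-02,
        1.52679245e-04, -9.95306408e-06]), 'eef_pos': array([0.20899075, 0.45352934, 0.23039895]), 'tool_rot': array([ 2.14230457e-01,  9.76782566e-01, -1.03791403e-03, -2.28594370e-04]), 'ft_force': array([ 0.64485384, -0.407191  , -0.43006886]), 'ft_torque': array([-0.05835413, -0.04908278, -0.0221508 ]), 'grip_width': 0.08545106369207428}
scene {'fx': 456.8757034867976, 'fy': 456.8757034867976, 'cx': 250.91578649760282, 'cy': 195.63991475069236, 'distortion': array([-0.00103676,  0.        ,  0.        ,  0.        ,  0.        ]), 'rvec': array([ 1.55791489,  2.02880549, -0.83162986]), 'tvec': array([ 0.10947674, -0.31928953,  1.41073363])}
top {'fx': 401.2411433070449, 'fy': 401.2411433070449, 'cx': 252.91646035514447, 'cy': 183.87836180783498, 'distortion': array([-0.00369391,  0.        ,  0.        ,  0.        ,  0.        ]), 'rvec': array([ 2.12016056, -2.17064644,  0.20153735]), 'tvec': array([0.04800867, 0.55629755, 0.905253  ])}
wrist {'fx': 335.0154757113832, 'fy': 335.0154757113832, 'cx': 255.29788112031733, 'cy': 193.51758971625506, 'distortion': array([0.02813143, 0.        , 0.        , 0.        , 0.        ]), 'mount': array([[-9.14414489e-05, -9.63788231e-01, -2.66668779e-01,
         6.74718194e-02],
       [ 9.99999694e-01,  1.18898163e-04, -7.72621647e-04,
         1.06629833e-03],
       [ 7.76350079e-04, -2.66668768e-01,  9.63787925e-01,
        -1.44108806e-01],
       [ 0.00000000e+00,  0.00000000e+00,  0.00000000e+00,
         1.00000000e+00]])}
```

View pics/scene0.png

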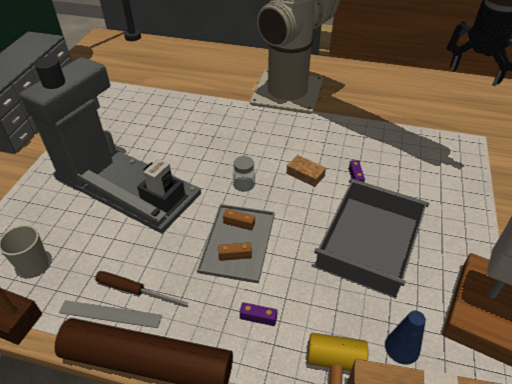

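View pics/top0.png

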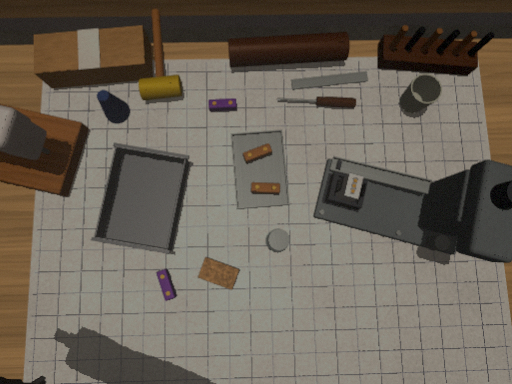

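View pics/wrist0.png

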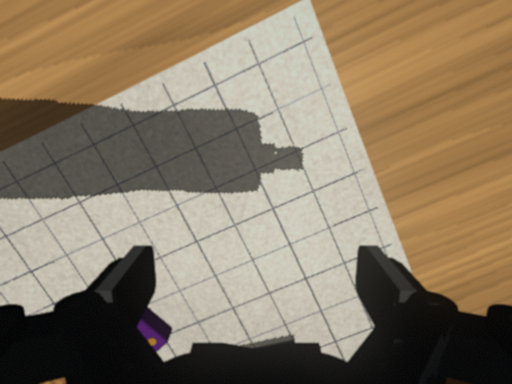

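The scene view shows the toggles at about (239,218) and (235,251). The top view shows them at (265,188) and (257,153) in the tray, the jar at (278,240) and the cassette at (354,185).

Possible mistakes, in top-view pixels:
- Purple bars at (222,105) and (166,284), which are excluded by colour.
- The cork-brown block at (218,272), which is outside the tray, has no rivets and is too wide.
- The screwdriver handle at (337,102).

I choose the two brown riveted bars in the tray.

```bash
cat > h.py <<'E'
import numpy as np,cv2,pickle
from scipy.spatial.transform import Rotation as R
def pose(c,o=None):
    if 'rvec' in c:
        Rm=cv2.Rodrigues(c['rvec'])[0];return Rm.T,-Rm.T@c['tvec']   # cam->world R, centre
    T=np.eye(4);T[:3,:3]=R.from_quat(o['tool_rot']).as_matrix();T[:3,3]=o['eef_pos']
    M=T@c['mount'];return M[:3,:3],M[:3,3]
def K(c):return np.array([[c['fx'],0,c['cx']],[0,c['fy'],c['cy']],[0,0,1]])
def ray(c,uv,o=None):
    p=cv2.undistortPoints(np.array(uv,float).reshape(-1,1,2),K(c),c['distortion'])[:,0]
    A,t=pose(c,o);d=np.c_[p,np.ones(len(p))]@A.T;return t,d
def onz(c,uv,z,o=None):
    t,d=ray(c,uv,o);return t+d*((z-t[2])/d[:,2])[:,None]
def proj(c,X,o=None):
    A,t=pose(c,o);Y=(np.atleast_2d(X)-t)@A
    return cv2.projectPoints(Y,np.zeros(3),np.zeros(3),K(c),c['distortion'])[0][:,0]
def tri(obs): # list of (c,uv,o)
    A=np.zeros((3,3));b=np.zeros(3)
    for c,uv,o in obs:
        t,d=ray(c,[uv],o);d=d[0]/np.linalg.norm(d[0]);P=np.eye(3)-np.outer(d,d);A+=P;b+=P@t
    X=np.linalg.solve(A,b);return X,[np.linalg.norm(proj(c,X,o)[0]-uv) for c,uv,o in obs]
E
python3 - <<'E'
from h import *
o,d=pickle.load(open('c0.pkl','rb'))
for n,roi in (("top",(235,130,290,210)),("scene",(205,200,275,280))):
    c=d[n];x0,y0,x1,y1=roi
    hsv=cv2.cvtColor(c['color'],cv2.COLOR_RGB2HSV)
    m=((hsv[...,1]>110)&(hsv[...,0]<25)&(hsv[...,2]>60)).astype(np.uint8)
    mm=np.zeros_like(m);mm[y0:y1,x0:x1]=m[y0:y1,x0:x1]
    for k in cv2.findContours(mm,0,2)[0]:
        if cv2.contourArea(k)<40:continue
        r=cv2.minAreaRect(k);bx=cv2.boxPoints(r)
        P=onz(c,bx,.031 if n=="top" else .017)
        e=[np.linalg.norm(P[i]-P[i-1]) for i in range(4)]
        i=int(np.argmax(e));v=P[i]-P[i-1]
        print(n,r,'ctr',P.mean(0).round(4),'sides',np.round(e,4),'yaw long',np.degrees(np.arctan2(v[1],v[0]))%180)
c=d['top']
big=cv2.resize(c['color'][120:260,85:385],None,fx=2.6,fy=2.6,interpolation=cv2.INTER_CUBIC)
cv2.imwrite('pics/topcrop.png',big[...,::-1])
c=d['scene']
big=cv2.resize(c['color'][140:290,120:290],None,fx=4,fy=4,interpolation=cv2.INTER_CUBIC)
cv2.imwrite('pics/scenecrop.png',big[...,::-1])
E
python3 -c "
from workcell import *
print(pinch_z)"
```

```text
top ((265.0, 187.5), (9.0, 28.0), 90.0) ctr [0.5503 0.0057 0.031 ] sides [0.0219 0.0675 0.0219 0.0673] yaw long 88.75284438583661
top ((257.0515441894531, 152.13400268554688), (9.189863204956055, 27.856775283813477), 68.96248626708984) ctr [0.638  0.0224 0.031 ] sides [0.0228 0.0685 0.023  0.0683] yaw long 110.40122371176187
scene ((234.60397338867188, 250.03961181640625), (13.532506942749023, 32.83622741699219), 84.2894058227539) ctr [0.6359 0.0239 0.017 ] sides [0.0358 0.0704 0.036  0.0686] yaw long 111.95748973274135
scene ((238.7353057861328, 218.05885314941406), (31.529630661010742, 12.369316101074219), 14.03624439239502) ctr [0.5472 0.0068 0.017 ] sides [0.0724 0.0369 0.0743 0.036 ] yaw long 86.21467991393199
0.0187
```

View pics/topcrop.png

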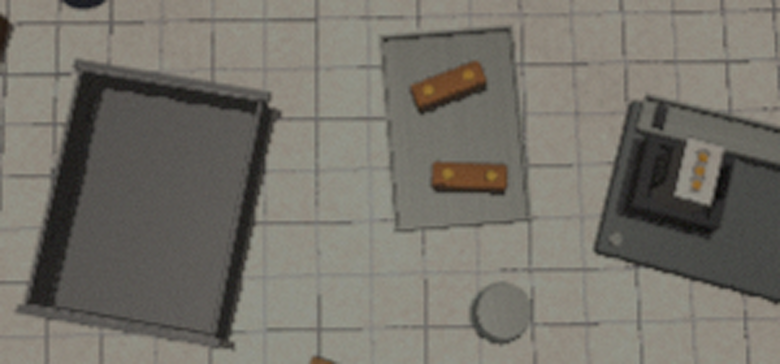

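View pics/scenecrop.png

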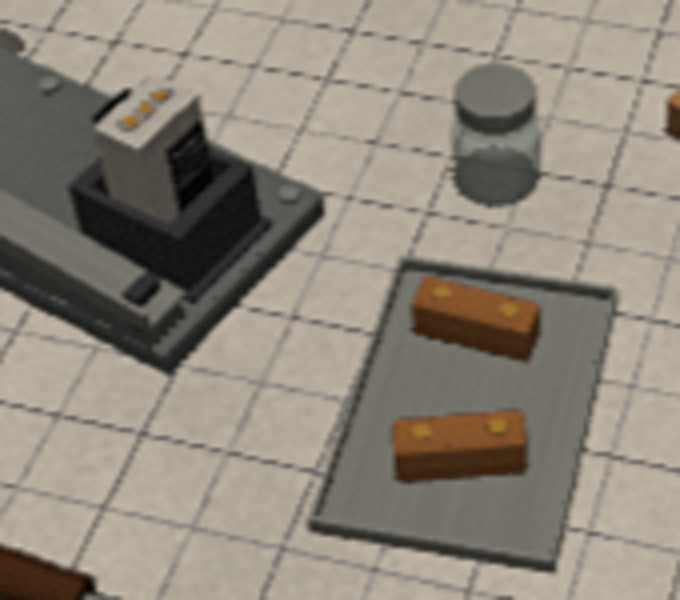

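Both toggles measure 68 x 23 mm and sit on the tray, as described. Next I measure the tote, tray, jar and dock/cassette.

Run:
```python
from h import *
o,d=pickle.load(open('c0.pkl','rb'));c=d['top']
s=lambda L:[(85+x/2.6,120+y/2.6) for x,y in L]
def q(n,L,z):
    P=onz(c,s(L),z);print(n,P.mean(0).round(4),[round(float(np.linalg.norm(P[i]-P[i-1])),4) for i in range(len(P))],'\n',P[:,:2].round(3).tolist())
q('tote rim',[(78,63),(271,97),(232,345),(20,308)],.06)
q('tray rim',[(382,36),(511,28),(528,220),(397,230)],.012)
q('jar top',[(475,313),(528,313),(501,285),(501,341)],.075)
q('cassette label',[(685,140),(727,147),(713,208),(673,202)],.119)
q('base end',[(632,100),(597,248)],.02)
big=cv2.resize(c['color'][150:220,310:400],None,fx=8,fy=8,interpolation=cv2.INTER_CUBIC)
cv2.imwrite('pics/cascrop.png',big[...,::-1])
c=d['scene']
big=cv2.resize(c['color'][150:230,125:210],None,fx=7,fy=7,interpolation=cv2.INTER_CUBIC)
cv2.imwrite('pics/cassc.png',big[...,::-1])
```

```text
tote rim [0.5292 0.2899 0.06  ] [0.2234, 0.1779, 0.2229, 0.1877] 
 [[0.657, 0.358], [0.621, 0.183], [0.401, 0.217], [0.438, 0.401]]
tray rim [0.6001 0.0161 0.012 ] [0.1881, 0.1249, 0.1871, 0.1231] 
 [[0.691, 0.083], [0.697, -0.041], [0.51, -0.05], [0.503, 0.073]]
jar top [ 0.4226 -0.017   0.075 ] [0.0326, 0.0458, 0.0334, 0.0479] 
 [[0.423, 0.006], [0.422, -0.04], [0.447, -0.018], [0.399, -0.016]]
cassette label [ 0.5334 -0.1849  0.119 ] [0.0544, 0.0361, 0.054, 0.0339] 
 [[0.563, -0.174], [0.556, -0.21], [0.504, -0.194], [0.51, -0.161]]
base end [ 0.5512 -0.1328  0.02  ] [0.1455, 0.1455] 
 [[0.621, -0.153], [0.481, -0.113]]
```

View pics/cascrop.png

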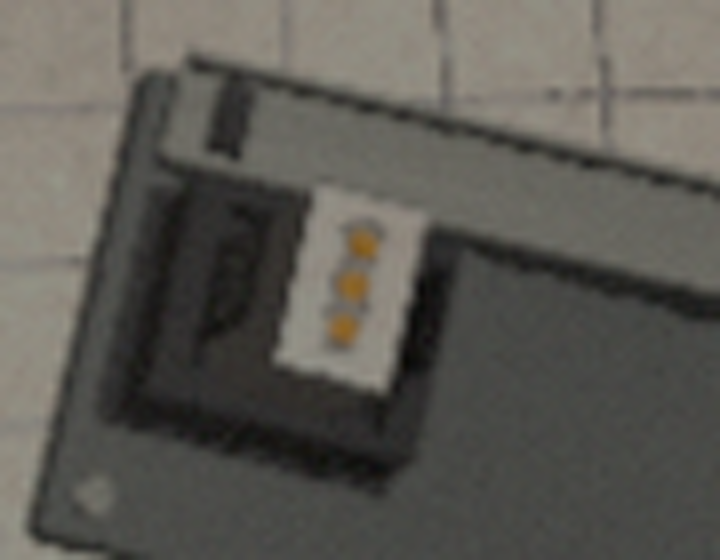

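View pics/cassc.png

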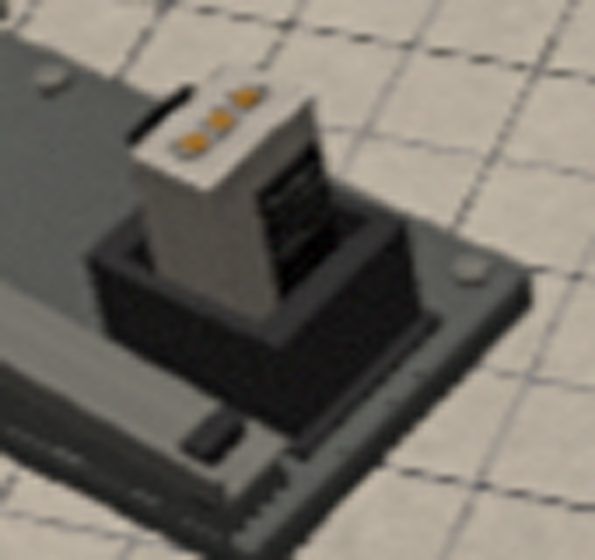

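```bash
cat >> h.py <<'E'
def go(x,y,z,head):
    from workcell import get_obs
    o=get_obs();A=R.from_quat(o['tool_rot']).as_matrix()
    s=A.T@(np.array([x,y,z])-o['eef_pos'])/.05
    h=np.degrees(np.arctan2(A[1,1],A[0,1]));dh=(head-h+90)%180-90
    print('clock',round(o['clock'],2),'pos',o['eef_pos'].round(4),'head',h.round(2),'grip',round(o['grip_width'],4),'j',o['joint_pos'].round(2),'F',o['ft_force'].round(1))
    print('tilt',np.degrees(np.arccos(-A[2,2])).round(2),'SHIFT',s.round(2),'ROLL',(-dh/6).round(2))
E
python3 -c "
from h import *
go(.55,.0057,.15,-1.25)"
```

```text
clock 0.15 pos [0.209  0.4537 0.2306] head 65.26 grip 0.0855 j [1.14 0.24 0.   1.34 0.   1.57] F [0.1 0.2 0.1]
tilt 0.09 SHIFT [-9.94 -5.28  1.62] ROLL 11.08
```

Emit:
move_arm --motion '[[45,[-0.6,-0.3,0],0.7],[45,[-1.4,-0.75,0],1.6],[45,[-2.2,-1.2,0],2.6],[45,[-3.0,-1.6,0],3.5],[45,[-3.8,-2.0,0],4.4],[45,[-4.6,-2.4,0],5.3],[45,[-5.4,-2.9,0],6.2],[45,[-6.2,-3.3,0.2],7.1],[45,[-7.0,-3.7,0.4],8.0],[45,[-7.6,-4.0,0.6],8.8]]'

```text
clock: 1.15
eef_pos: [0.4719, 0.1112, 0.2008]
tool_rot: [0.628, 0.778, 0.0, 0.0]
ft_force: [-0.6, 0.4, -0.4]
grip_width: 0.045
```

```bash
python3 -c "
from h import *
go(.55,.0057,.15,-1.25)"
```

```text
clock 1.15 pos [0.4719 0.1112 0.2008] head 12.15 grip 0.045 j [ 0.23  0.23 -0.09  1.25 -0.    1.59] F [-0.6  0.4 -0.4]
tilt 0.02 SHIFT [-2.39  1.08  1.02] ROLL 2.23
```

Emit:
move_arm --motion '[[45,[-0.5,0.2,0.2],0.5],[45,[-1.0,0.45,0.4],1.0],[45,[-1.5,0.7,0.6],1.5],[45,[-2.0,0.9,0.8],2.0],[45,[-2.3,1.04,0.95],2.2],[45,[-2.39,1.08,1.02],2.23],[45,[-2.39,1.08,1.02],2.23],[45,[-2.39,1.08,1.02],2.23],[45,[-2.39,1.08,1.02],2.23],[45,[-2.39,1.08,1.02],2.23]]'

```text
clock: 2.15
eef_pos: [0.5491, 0.0092, 0.151]
tool_rot: [0.712, 0.702, 0.0, 0.0]
ft_force: [-0.0, 1.2, 0.7]
grip_width: 0.0451
```

Run:
```python
from h import *
from workcell import *
o=get_obs();c=camera('wrist');t=camera('top')
pickle.dump((o,c,t),open('c1.pkl','wb'))
cv2.imwrite('pics/w1.png',c['color'][...,::-1]);cv2.imwrite('pics/t1.png',t['color'][...,::-1])
hsv=cv2.cvtColor(c['color'],cv2.COLOR_RGB2HSV)
m=((hsv[...,1]>120)&(hsv[...,0]<25)&(hsv[...,2]>60)).astype(np.uint8)
for k in cv2.findContours(m,0,2)[0]:
    if cv2.contourArea(k)<200:continue
    print(cv2.minAreaRect(k),onz(c,cv2.boxPoints(cv2.minAreaRect(k)),.031,o).round(4).tolist())
go(.55,.0057,.006,-1.25)
```

```text
((259.76611328125, 187.19871520996094), (28.244049072265625, 82.50730895996094), 2.1610796451568604) [[0.5397, -0.0254, 0.031], [0.5437, 0.0438, 0.031], [0.5659, 0.0426, 0.031], [0.5634, -0.0267, 0.031]]
((367.4347229003906, 165.57801818847656), (83.97268676757812, 30.756128311157227), 73.61045837402344) [[0.6166, 0.0548, 0.031], [0.6388, 0.061, 0.031], [0.6632, -0.0041, 0.031], [0.6397, -0.0112, 0.031]]
((20.0, 52.5), (105.0, 40.0), 90.0) [[0.3755, 0.1456, 0.031], [0.4025, 0.1457, 0.031], [0.3887, 0.076, 0.031], [0.3594, 0.0761, 0.031]]
clock 2.25 pos [0.5492 0.009  0.1508] head -0.86 grip 0.0448 j [ 0.02  0.38 -0.01  1.18  0.    1.6 ] F [-0.   1.   0.5]
tilt 0.05 SHIFT [-0.07  0.01  2.9 ] ROLL 0.07
```

View pics/w1.png

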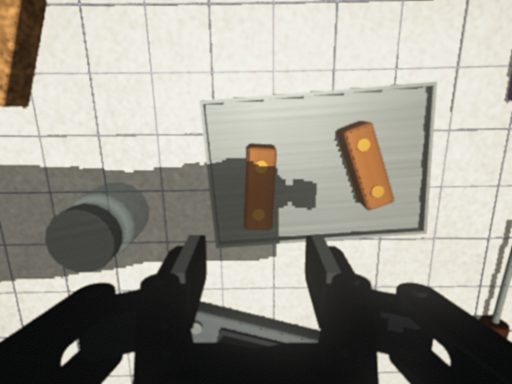

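The wrist view shows the near toggle at (260,187), the far one at (367,166) and the jar at (85,235), well left of the fingers. The wrist and top positions agree to about 3 mm. I descend on the near toggle.

Emit:
move_arm --motion '[[45,[0,0.05,0.4],0.2],[45,[-0.03,0.05,0.8],0.2],[45,[-0.03,0.05,1.2],0.2],[45,[-0.03,0.05,1.6],0.2],[45,[-0.03,0.05,2.0],0.2],[45,[-0.03,0.05,2.3],0.2],[45,[-0.03,0.05,2.55],0.2],[45,[-0.03,0.05,2.75],0.2],[45,[-0.03,0.05,2.86],0.2],[45,[-0.03,0.05,2.86],0.2]]'

```text
clock: 3.25
eef_pos: [0.5513, 0.0069, 0.0068]
tool_rot: [0.72, 0.694, -0.0, -0.0]
ft_force: [0.1, -0.4, -0.2]
grip_width: 0.0454
```

Emit:
move_arm --motion '[[35,[0,0,0],0],[15,[0,0,0],0],[15,[0,0,0],0],[15,[0,0,0],0],[15,[0,0,-0.2],0],[15,[0,0,-0.6],0],[15,[0,0,-1.0],0],[15,[0,0,-1.5],0],[15,[0,0,-2.0],0],[15,[0,0,-2.2],0]]'

```text
clock: 4.25
eef_pos: [0.5531, 0.0069, 0.1203]
tool_rot: [0.72, 0.694, 0.002, 0.002]
ft_force: [0.8, -0.3, -0.6]
grip_width: 0.0229
```

Run:
```python
from h import *
from workcell import *
c=camera('wrist')
cv2.imwrite('pics/w2.png',c['color'][...,::-1])
go(.578,.281,.12,-10)
```

```text
clock 4.3 pos [0.5535 0.0069 0.1209] head -2.12 grip 0.0229 j [ 0.01  0.41 -0.05  1.1  -0.    1.62] F [ 0.5 -0.1  0.9]
tilt 0.32 SHIFT [5.5  0.29 0.02] ROLL 1.31
```

View pics/w2.png

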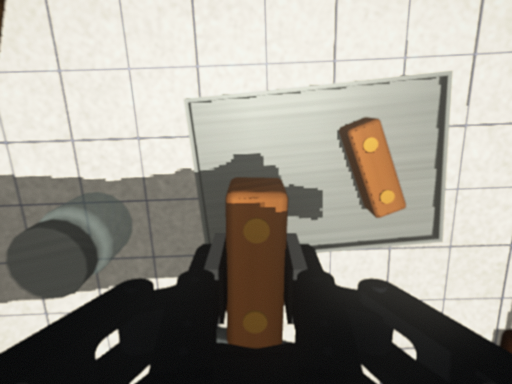

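The toggle is held centred at (257,265), and the tray shows only the far one at (375,168). I carry it to the tote.

Emit:
move_arm --motion '[[15,[0.3,0,0],0.1],[15,[0.9,0.05,0],0.2],[15,[1.6,0.1,0],0.4],[15,[2.3,0.15,0],0.6],[15,[3.0,0.2,0],0.8],[15,[3.7,0.2,0],1.0],[15,[4.4,0.25,0],1.1],[15,[5.0,0.28,0],1.2],[15,[5.35,0.29,0],1.3],[15,[5.5,0.29,0],1.31]]'

```text
clock: 5.3
eef_pos: [0.5754, 0.2828, 0.1156]
tool_rot: [0.765, 0.644, -0.001, -0.0]
ft_force: [0.2, 0.6, -0.2]
grip_width: 0.0229
```

Run:
```python
from h import *
from workcell import *
o=get_obs()
c=camera('wrist');t=camera('top')
cv2.imwrite('pics/w3.png',np.hstack([c['color'],t['color'][80:300,60:310].repeat(1,0)[:,:] if 0 else cv2.resize(t['color'][100:300,60:210],(288,384))])[...,::-1])
go(.578,.281,.0125,-10)
```

```text
clock 5.4 pos [0.5755 0.2816 0.116 ] head -9.88 grip 0.0228 j [ 0.46  0.59  0.22  1.21 -0.    2.2 ] F [-0.  -0.1 -0.7]
tilt 0.12 SHIFT [-0.    0.05  2.07] ROLL 0.02
```

View pics/w3.png

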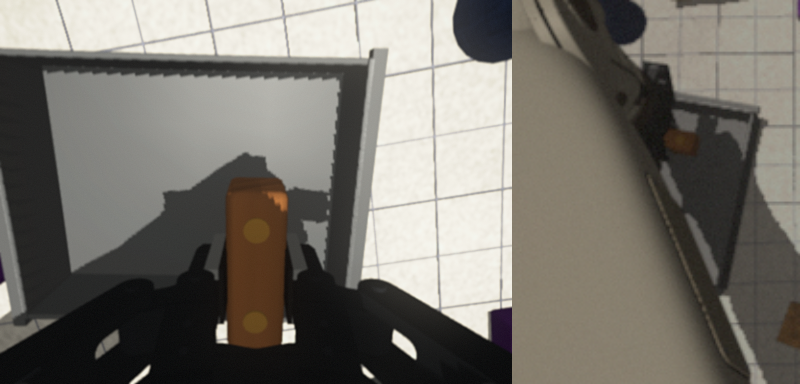

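Run:
```python
from h import *
from workcell import *
o=get_obs();c=camera('wrist')
print(onz(c,[(377,50),(352,285),(0,52),(20,322)],.06,o).round(3))
```

```text
[[0.658 0.363 0.06 ]
 [0.63  0.221 0.06 ]
 [0.455 0.397 0.06 ]
 [0.405 0.232 0.06 ]]
```

The tote's corner agrees with the top view to 5 mm. I lower, release and retreat.

Emit:
move_arm --motion '[[15,[0,0,0.3],0],[15,[0,0,0.7],0],[15,[0,0,1.1],0],[15,[0,0,1.5],0],[15,[0,0,1.8],0],[15,[0,0,2.0],0],[15,[0,0,2.04],0],[15,[0,0,2.04],0],[45,[0,0,2.04],0],[45,[0,0,2.04],0]]'

```text
clock: 6.45
eef_pos: [0.5772, 0.2815, 0.0166]
tool_rot: [0.766, 0.643, 0.001, 0.0]
ft_force: [-0.1, 0.7, 0.0]
grip_width: 0.045
```

Emit:
move_arm --motion '[[45,[0,0,0],0],[45,[0,0,-0.3],0],[45,[0,0,-0.8],0],[45,[0,0,-1.3],0],[45,[0,0,-1.8],0],[45,[0,0,-2.3],0],[45,[0,0,-2.6],0],[45,[0,0,-2.7],0],[45,[0,0,-2.7],0],[45,[0,0,-2.7],0]]'

```text
clock: 7.45
eef_pos: [0.5757, 0.2809, 0.1493]
tool_rot: [0.766, 0.643, -0.001, -0.0]
ft_force: [0.0, -0.0, 0.2]
grip_width: 0.045
```

Run:
```python
from h import *
from workcell import *
c=camera('wrist')
cv2.imwrite('pics/w4.png',c['color'][...,::-1])
go(.6385,.0235,.14,20.5)
```

```text
clock 7.5 pos [0.5755 0.2808 0.1489] head -9.98 grip 0.0451 j [ 0.45  0.56  0.28  1.28 -0.    2.2 ] F [-0.3  0.  -0.7]
tilt 0.14 SHIFT [-4.85  2.13  0.18] ROLL -5.08
```

View pics/w4.png

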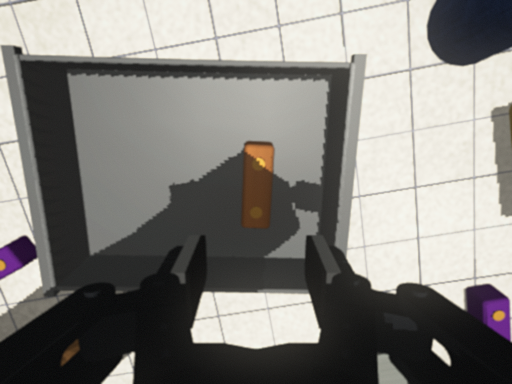

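The first toggle lies flat in the tote at (258,185), released. I go to the second.

Emit:
move_arm --motion '[[45,[-0.4,0.18,0],-0.5],[45,[-1.0,0.4,0],-1.1],[45,[-1.6,0.7,0],-1.7],[45,[-2.3,1.0,0],-2.4],[45,[-3.0,1.3,0],-3.1],[45,[-3.6,1.6,0.05],-3.8],[45,[-4.2,1.85,0.1],-4.4],[45,[-4.65,2.03,0.15],-4.9],[45,[-4.85,2.13,0.18],-5.08],[45,[-4.85,2.13,0.18],-5.08]]'

```text
clock: 8.5
eef_pos: [0.6386, 0.0218, 0.1394]
tool_rot: [0.571, 0.821, -0.001, -0.001]
ft_force: [-0.5, 0.2, -0.4]
grip_width: 0.0451
```

Run:
```python
from h import *
from workcell import *
o=get_obs();c=camera('wrist')
cv2.imwrite('pics/w5.png',c['color'][...,::-1])
hsv=cv2.cvtColor(c['color'],cv2.COLOR_RGB2HSV)
m=((hsv[...,1]>120)&(hsv[...,0]<25)&(hsv[...,2]>60)).astype(np.uint8)
for k in cv2.findContours(m,0,2)[0]:
    if cv2.contourArea(k)<200:continue
    P=onz(c,cv2.boxPoints(cv2.minAreaRect(k)),.031,o);print(cv2.minAreaRect(k),P.mean(0).round(4),P.round(4).tolist())
go(.6385,.0235,.0065,20.5)
```

```text
((259.34210205078125, 185.94512939453125), (86.23406219482422, 29.796958923339844), 89.18154907226562) [0.6407 0.026  0.031 ] [[0.6177, 0.0542, 0.031], [0.6386, 0.0622, 0.031], [0.6644, -0.0019, 0.031], [0.6421, -0.0106, 0.031]]
clock 8.55 pos [0.6385 0.0231 0.1398] head 20.38 grip 0.0449 j [0.04 0.57 0.26 1.26 0.   1.25] F [0.2 1.1 0.4]
tilt 0.15 SHIFT [0.   0.01 2.67] ROLL -0.02
```

View pics/w5.png

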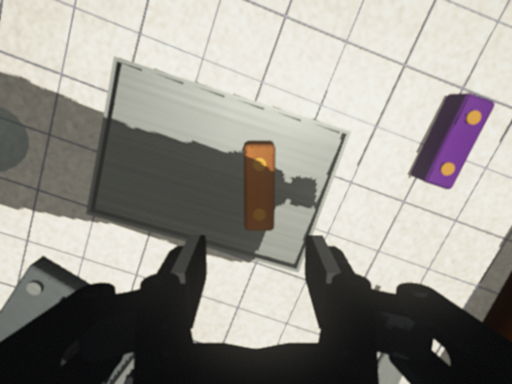

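The second toggle is at (259,186), aligned as the first was before its grasp. The purple look-alike at (452,142) is clear.

Emit:
move_arm --motion '[[45,[0,0.03,0.4],0],[45,[0.03,0.03,0.8],0],[45,[0.03,0.03,1.2],0],[45,[0.03,0.03,1.6],0],[45,[0.03,0.03,2.0],0],[45,[0.03,0.03,2.3],0],[45,[0.03,0.03,2.5],0],[45,[0.03,0.03,2.62],0],[45,[0.03,0.03,2.66],0],[45,[0.03,0.03,2.66],0]]'

```text
clock: 9.55
eef_pos: [0.6403, 0.0261, 0.0086]
tool_rot: [0.57, 0.822, 0.0, 0.0]
ft_force: [0.2, -0.2, -0.7]
grip_width: 0.045
```

Emit:
move_arm --motion '[[35,[0,0,0],0],[15,[0,0,0],0],[15,[0,0,0],0],[15,[0,0,0],0],[15,[0,0,-0.2],0],[15,[0,0,-0.6],0],[15,[0,0,-1.0],0],[15,[0,0,-1.5],0],[15,[0,0,-2.0],0],[15,[0,0,-2.2],0]]'

```text
clock: 10.55
eef_pos: [0.6415, 0.0258, 0.1216]
tool_rot: [0.57, 0.822, 0.001, 0.002]
ft_force: [0.7, -0.5, -0.3]
grip_width: 0.023
```

Run:
```python
from h import *
from workcell import *
c=camera('wrist')
cv2.imwrite('pics/w6.png',c['color'][...,::-1])
go(.480,.299,.12,-10)
```

```text
clock 10.6 pos [0.6419 0.0258 0.1222] head 20.5 grip 0.0229 j [0.04 0.58 0.23 1.22 0.   1.25] F [ 0.5  1.2 -0.1]
tilt 0.33 SHIFT [ 6.25 -1.12  0.03] ROLL 5.08
```

View pics/w6.png

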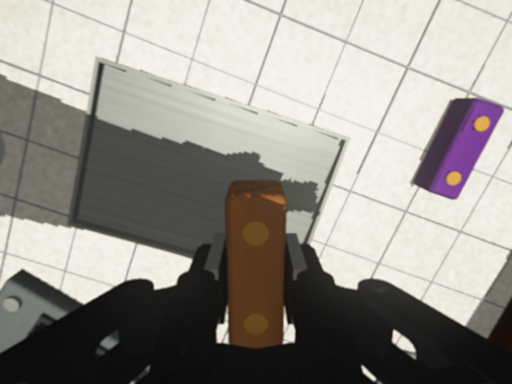

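The second toggle is held at (257,265) and the tray is empty. On to the tote.

Emit:
move_arm --motion '[[15,[0.4,-0.07,0],0.3],[15,[1.1,-0.2,0],0.9],[15,[1.9,-0.34,0],1.5],[15,[2.7,-0.48,0],2.2],[15,[3.5,-0.63,0],2.9],[15,[4.3,-0.77,0],3.5],[15,[5.1,-0.91,0],4.1],[15,[5.8,-1.04,0],4.7],[15,[6.15,-1.1,0],5.0],[15,[6.25,-1.12,0],5.08]]'

```text
clock: 11.6
eef_pos: [0.4762, 0.3003, 0.1171]
tool_rot: [0.765, 0.644, -0.001, -0.0]
ft_force: [0.2, -1.1, -0.8]
grip_width: 0.0227
```

Run:
```python
from h import *
from workcell import *
c=camera('wrist')
cv2.imwrite('pics/w7.png',c['color'][...,::-1])
go(.480,.299,.0125,-10)
```

```text
clock 11.65 pos [0.4766 0.2999 0.1173] head -9.84 grip 0.023 j [ 0.56  0.44 -0.02  1.12  0.    2.3 ] F [ 0.2 -0.2 -1. ]
tilt 0.11 SHIFT [-0.    0.07  2.1 ] ROLL 0.03
```

View pics/w7.png

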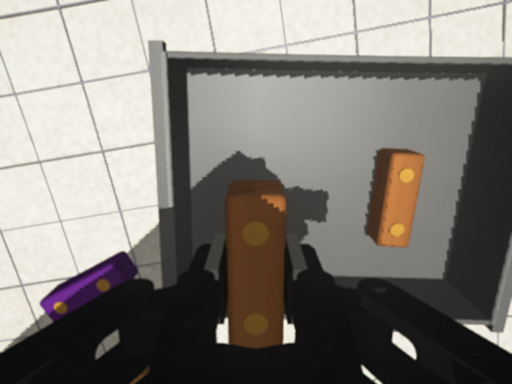

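Emit:
move_arm --motion '[[15,[0,0.1,0.3],0],[15,[0,0.1,0.7],0],[15,[0,0.1,1.1],0],[15,[0,0.1,1.5],0],[15,[0,0.1,1.8],0],[15,[0,0.1,2.0],0],[15,[0,0.1,2.07],0],[15,[0,0.1,2.07],0],[45,[0,0.1,2.07],0],[45,[0,0.1,2.07],0]]'

```text
clock: 12.65
eef_pos: [0.4839, 0.2984, 0.0158]
tool_rot: [0.766, 0.643, 0.001, 0.0]
ft_force: [0.0, -0.0, -0.2]
grip_width: 0.0452
```

Emit:
move_arm --motion '[[45,[0,0.1,0],0],[45,[0,0,-0.3],0],[45,[0,0,-0.8],0],[45,[0,0,-1.3],0],[45,[0,0,-1.8],0],[45,[0,0,-2.3],0],[45,[0,0,-2.8],0],[45,[0,0,-3.2],0],[45,[0,0,-3.4],0],[45,[0,0,-3.4],0]]'

```text
clock: 13.65
eef_pos: [0.4839, 0.2987, 0.1874]
tool_rot: [0.766, 0.643, 0.002, 0.0]
ft_force: [0.9, 0.1, -0.6]
grip_width: 0.045
```

Run:
```python
from h import *
from workcell import *
c=camera('wrist')
cv2.imwrite('pics/w8.png',c['color'][...,::-1])
go(.533,-.185,.24,74)
```

```text
clock 13.7 pos [0.4832 0.2982 0.1857] head -9.97 grip 0.0451 j [ 0.55  0.4   0.1   1.28 -0.    2.3 ] F [ 0.7  1.  -1.5]
tilt 0.1 SHIFT [-9.35  2.66 -1.09] ROLL -14.0
```

View pics/w8.png

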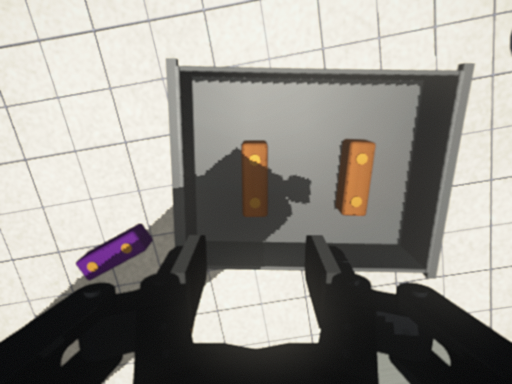

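Both toggles are released flat in the tote at (255,178) and (358,177). Now to the cassette, rising on the way and opening the fingers.

Emit:
move_arm --motion '[[45,[-0.2,0.05,-0.1],-0.3],[45,[-0.7,0.2,-0.3],-1.0],[60,[-1.3,0.37,-0.5],-1.9],[75,[-1.9,0.54,-0.7],-2.8],[80,[-2.5,0.7,-0.9],-3.7],[80,[-3.1,0.88,-1.09],-4.6],[80,[-3.7,1.05,-1.09],-5.5],[80,[-4.3,1.2,-1.09],-6.4],[80,[-4.9,1.4,-1.09],-7.3],[80,[-5.4,1.53,-1.09],-8.1]]'

```text
clock: 14.7
eef_pos: [0.5108, 0.0172, 0.2377]
tool_rot: [0.432, 0.902, -0.001, -0.001]
ft_force: [-0.5, 0.2, -0.2]
grip_width: 0.08
```

```bash
python3 -c "
from h import *
go(.533,-.185,.24,74)"
```

```text
clock 14.7 pos [0.5108 0.0172 0.2377] head 38.79 grip 0.08 j [ 0.03  0.26  0.05  1.36 -0.    0.93] F [-0.5  0.2 -0.2]
tilt 0.17 SHIFT [-3.43 -2.19 -0.05] ROLL -5.87
```

Emit:
move_arm --motion '[[80,[-0.5,-0.3,0],-0.9],[80,[-1.0,-0.65,0],-1.8],[80,[-1.6,-1.0,0],-2.7],[80,[-2.2,-1.4,0],-3.7],[80,[-2.8,-1.8,0],-4.7],[80,[-3.2,-2.05,0],-5.4],[80,[-3.43,-2.19,-0.05],-5.87],[80,[-3.43,-2.19,-0.05],-5.87],[80,[-3.43,-2.19,-0.05],-5.87],[80,[-3.43,-2.19,-0.05],-5.87]]'

```text
clock: 15.7
eef_pos: [0.5327, -0.1825, 0.2411]
tool_rot: [0.14, 0.99, 0.0, -0.001]
ft_force: [-0.7, -0.8, 0.5]
grip_width: 0.08
```

Run:
```python
from h import *
from workcell import *
o=get_obs();c=camera('wrist')
pickle.dump((o,c),open('c2.pkl','wb'))
cv2.imwrite('pics/w9.png',cv2.resize(c['color'],(800,600),interpolation=cv2.INTER_CUBIC)[...,::-1])
go(.533,-.185,.079,74)
```

```text
clock 15.75 pos [ 0.5329 -0.1824  0.2414] head 73.89 grip 0.0798 j [-0.33  0.37  0.2   1.41  0.   -0.05] F [-0.6 -0.6  0.2]
tilt 0.07 SHIFT [-0.02 -0.05  3.25] ROLL -0.02
```

View pics/w9.png

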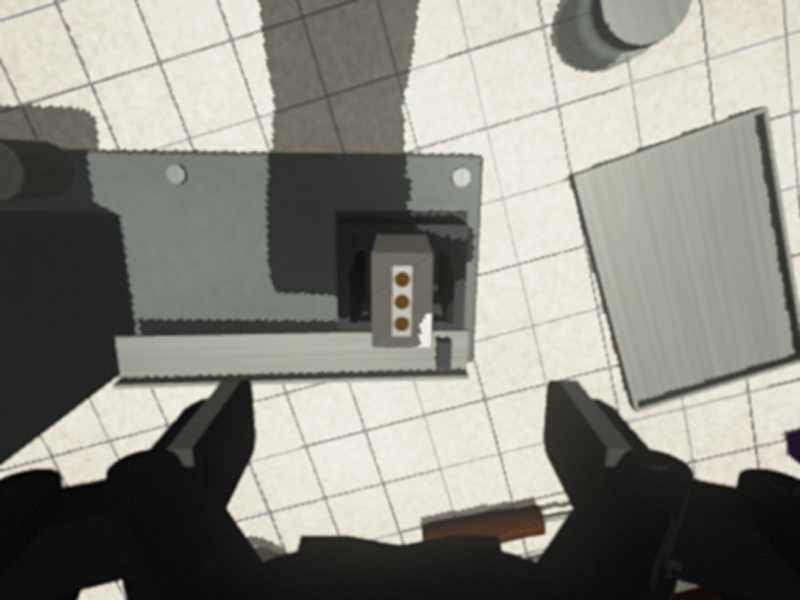

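Run:
```python
from h import *
o,c=pickle.load(open('c2.pkl','rb'));_,d=pickle.load(open('c0.pkl','rb'))
hsv=cv2.cvtColor(c['color'],cv2.COLOR_RGB2HSV)
m=((hsv[...,1]>120)&(hsv[...,0]<25)).astype(np.uint8);mm=m*0;mm[165:220,240:275]=m[165:220,240:275]
n,l,s,ce=cv2.connectedComponentsWithStats(mm)
ce=ce[1:][s[1:,4]>8];print(ce)
P=onz(c,ce,.12,o);print('wrist rivets',P.round(4));v=P[-1]-P[0];print('heading x',np.degrees(np.arctan2(v[1],v[0])))
w=ce[1]
print('tri3',tri([(d['top'],(353.5,185.5),None),(d['scene'],(156.2,166.9),None),(c,w,o)]))
print('tri top+wrist',tri([(d['top'],(353.5,185.5),None),(c,w,o)]),onz(d['top'],[(353.5,185.5)],.12),onz(d['scene'],[(156.2,166.9)],.12))
# collar top corners & base edge in wrist, z .068/.02
Q=onz(c,np.array([(371,258),(433,258),(436,346),(371,346)])*.64,.119,o);print('top face',Q.mean(0).round(4))
Q=onz(c,np.array([(92,150),(481,157)])*.64,.02,o);print('base edge heading',np.degrees(np.arctan2(*(Q[1]-Q[0])[[1,0]])),Q.round(3))
Q=onz(c,np.array([(481,157),(473,362)])*.64,.02,o);print('base end heading',np.degrees(np.arctan2(*(Q[1]-Q[0])[[1,0]])),Q.round(3))
big=cv2.resize(c['color'][125:235,195:315],None,fx=6,fy=5.4,interpolation=cv2.INTER_CUBIC)
cv2.imwrite('pics/cas2.png',np.clip(big[...,::-1].astype(float)*1.8,0,255).astype(np.uint8))
```

```text
[[257.         178.5       ]
 [256.80952381 192.92857143]
 [256.63157895 206.92105263]]
wrist rivets [[ 0.5268 -0.1784  0.12  ]
 [ 0.5384 -0.1819  0.12  ]
 [ 0.55   -0.1854  0.12  ]]
heading x -16.797853214956714
tri3 (array([ 0.53707813, -0.18196344,  0.12105385]), [np.float64(0.7259051556185506), np.float64(0.6022249655069359), np.float64(1.273474072371612)])
tri top+wrist (array([ 0.53526788, -0.1809597 ,  0.13039246]), [np.float64(0.20893764570536952), np.float64(0.5708146399146745)]) [[ 0.53648884 -0.18363807  0.12      ]] [[ 0.5363244  -0.18112739  0.12      ]]
top face [ 0.5397 -0.1815  0.119 ]
base edge heading 73.04193322692285 [[ 0.408 -0.357  0.02 ]
 [ 0.483 -0.11   0.02 ]]
base end heading -16.05331914226725 [[ 0.483 -0.11   0.02 ]
 [ 0.625 -0.151  0.02 ]]
```

View pics/cas2.png

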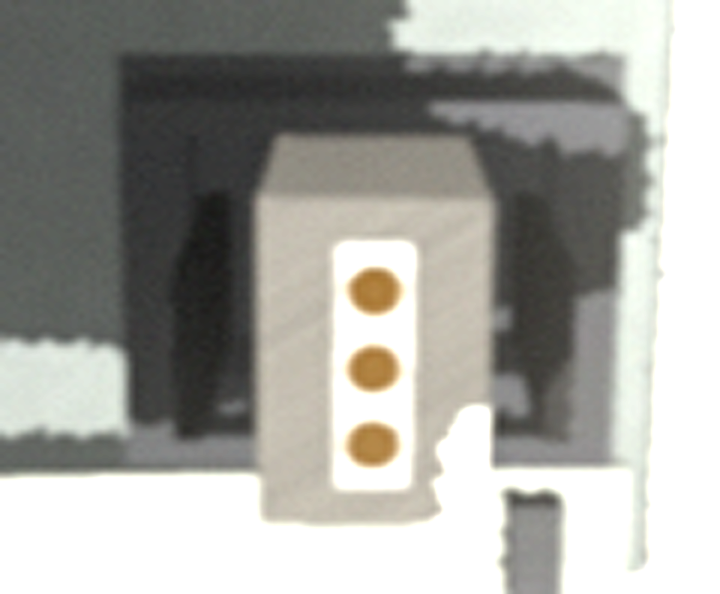

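The wrist view shows the rivets at (257,193) and catches on both sides. The three cameras put the cassette's centre at about (0.5375, -0.182), with its y axis at about 73.5°. I line up and descend with the fingers open.

Run:
```python
from h import *
go(.5375,-.182,.078,73.5)
```

```text
clock 15.75 pos [ 0.5329 -0.1824  0.2414] head 73.89 grip 0.0798 j [-0.33  0.37  0.2   1.41  0.   -0.05] F [-0.6 -0.6  0.2]
tilt 0.07 SHIFT [-0.09  0.03  3.27] ROLL 0.06
```

Emit:
move_arm --motion '[[80,[-0.09,0.03,0.2],0.06],[80,[-0.09,0.03,0.6],0.06],[80,[-0.09,0.03,1.0],0.06],[80,[-0.09,0.03,1.4],0.06],[80,[-0.09,0.03,1.7],0.06],[80,[-0.09,0.03,1.9],0.06],[80,[-0.09,0.03,2.0],0.06],[80,[-0.09,0.03,2.0],0.06],[80,[-0.09,0.03,2.0],0.06],[80,[-0.09,0.03,2.0],0.06]]'

```text
clock: 16.75
eef_pos: [0.5385, -0.1835, 0.1428]
tool_rot: [0.144, 0.99, -0.0, 0.001]
ft_force: [-0.1, -0.3, 0.6]
grip_width: 0.0803
```

Run:
```python
from h import *
from workcell import *
o=get_obs();c=camera('wrist');s=camera('scene')
cv2.imwrite('pics/w10.png',np.hstack([c['color'],cv2.resize(s['color'][110:235,95:190],(288,384))])[...,::-1])
hsv=cv2.cvtColor(c['color'],cv2.COLOR_RGB2HSV)
m=((hsv[...,1]>120)&(hsv[...,0]<25)).astype(np.uint8);mm=m*0;mm[100:300,225:290]=m[100:300,225:290]
n,l,st,ce=cv2.connectedComponentsWithStats(mm)
ce=ce[1:][st[1:,4]>15];print(ce,onz(c,ce,.12,o).round(4))
go(.5375,-.182,.078,73.5)
```

```text
[[256.48062016 209.04651163]
 [256.51666667 230.58333333]
 [256.43103448 251.56896552]] [[ 0.5268 -0.1784  0.12  ]
 [ 0.5384 -0.1818  0.12  ]
 [ 0.5501 -0.1853  0.12  ]]
clock 16.85 pos [ 0.5384 -0.1835  0.1426] head 73.48 grip 0.0798 j [-0.33  0.43  0.03  1.18  0.   -0.04] F [-0.2  0.7 -0.2]
tilt 0.09 SHIFT [0.03 0.02 1.29] ROLL -0.0
```

View pics/w10.png

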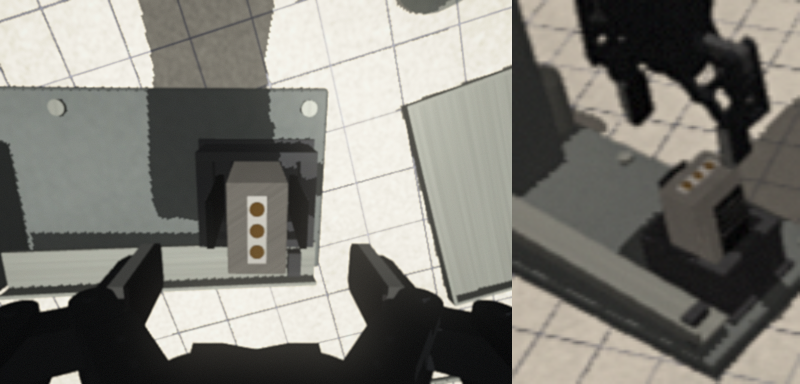

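The two wrist views agree to 0.1 mm, and the fingers stand either side of the cassette, in the 256 column. I descend the last 64 mm, then squeeze.

Emit:
move_arm --motion '[[80,[0.01,0.03,0.2],0],[80,[0.01,0.03,0.4],0],[80,[0.01,0.03,0.6],0],[80,[0.01,0.03,0.8],0],[80,[0.01,0.03,1.0],0],[80,[0.01,0.03,1.15],0],[80,[0.01,0.03,1.25],0],[80,[0.01,0.03,1.29],0],[80,[0.01,0.03,1.29],0],[80,[0.01,0.03,1.29],0]]'

```text
clock: 17.85
eef_pos: [0.5382, -0.1819, 0.0777]
tool_rot: [0.144, 0.99, -0.0, 0.0]
ft_force: [-0.1, 0.3, 0.8]
grip_width: 0.08
```

Run:
```python
from h import *
from workcell import *
s=camera('scene')
cv2.imwrite('pics/s11.png',cv2.resize(s['color'][90:240,70:220],(600,600),interpolation=cv2.INTER_CUBIC)[...,::-1])
go(.538,-.182,.078,73.5)
```

```text
clock 17.9 pos [ 0.5382 -0.1819  0.0778] head 73.48 grip 0.0802 j [-0.33  0.48 -0.06  1.03  0.   -0.04] F [-0.3 -0.5  0.2]
tilt 0.06 SHIFT [ 0. -0. -0.] ROLL -0.0
```

View pics/s11.png

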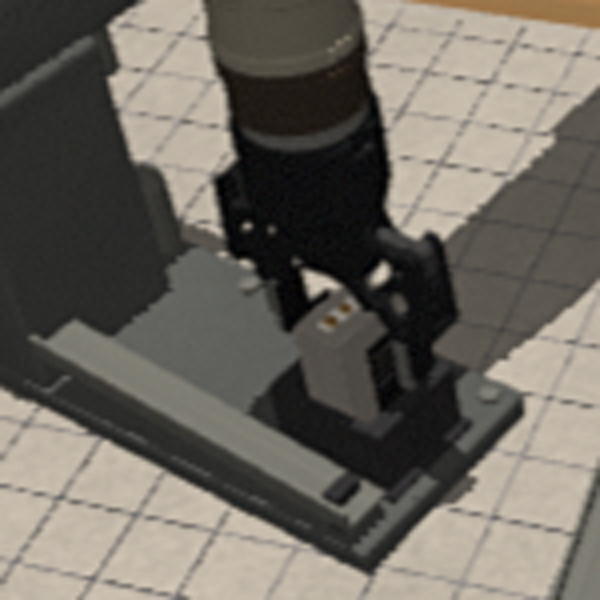

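The fingers straddle the catches above the collar. I squeeze and hold.

Emit:
move_arm --motion '[[65,[0,0,0],0],[58,[0,0,0],0],[54,[0,0,0],0],[50,[0,0,0],0],[46,[0,0,0],0],[42,[0,0,0],0],[36,[0,0,0],0],[30,[0,0,0],0],[25,[0,0,0],0],[25,[0,0,0],0]]'

```text
clock: 18.9
eef_pos: [0.5384, -0.1826, 0.0803]
tool_rot: [0.144, 0.99, -0.001, 0.002]
ft_force: [-5.0, 0.4, 15.6]
grip_width: 0.0326
```

Run:
```python
from h import *
from workcell import *
o=get_obs();c=camera('wrist');s=camera('scene')
cv2.imwrite('pics/w12.png',np.hstack([c['color'],cv2.resize(s['color'][110:235,95:190],(288,384))])[...,::-1])
go(.538,-.182,.078,73.5)
```

```text
clock 19.0 pos [ 0.5384 -0.1826  0.0803] head 73.45 grip 0.0327 j [-0.33  0.48 -0.06  1.03 -0.   -0.04] F [-5.2 -0.7 15.4]
tilt 0.2 SHIFT [0.01 0.01 0.05] ROLL -0.01
```

View pics/w12.png

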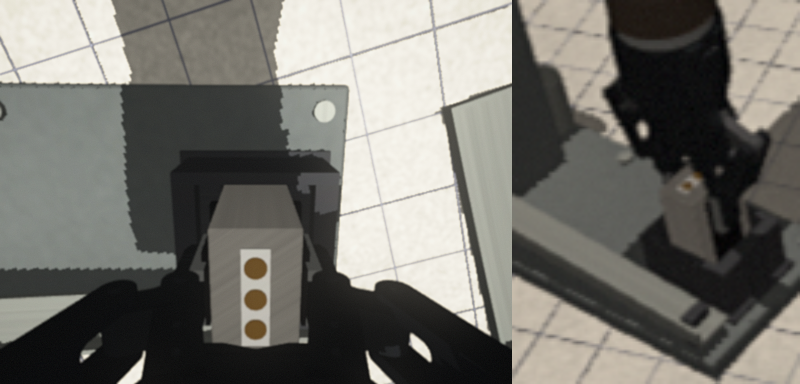

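The width is 32.7 mm where 40 was expected, with 15 N upward. I look closer before lifting.

Run:
```python
from h import *
from workcell import *
o=get_obs();c=camera('wrist');s=camera('scene')
print(o['clock'],o['grip_width'],o['eef_pos'],o['ft_force'])
pickle.dump((o,c,s),open('c3.pkl','wb'))
f=lambda im,k:np.clip(255*(im/255.)**.5,0,255).astype(np.uint8)
a=cv2.resize(c['color'][140:360,140:380],(480,440),interpolation=cv2.INTER_CUBIC)
b=cv2.resize(s['color'][150:210,125:169],(320,440),interpolation=cv2.INTER_CUBIC)
cv2.imwrite('pics/w13.png',f(np.hstack([a,b])[...,::-1].astype(float),1))
print(onz(c,[(256,268),(256,300),(256,330)],.12,o).round(4))
```

```text
19.0 0.0326540223966353 [ 0.53844787 -0.18260166  0.08031238] [-5.16447658 -0.73999903 15.421971  ]
[[ 0.5273 -0.1779  0.12  ]
 [ 0.5393 -0.1815  0.12  ]
 [ 0.5511 -0.185   0.12  ]]
```

View pics/w13.png

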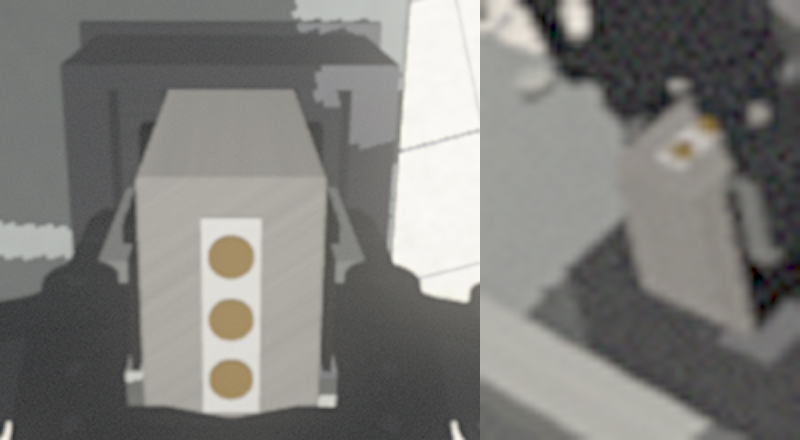

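The pads press both dark plates against the body, from about x=128 to 338 in the crop, which is roughly 39 mm at that depth. So the catches look fully pressed. I lift slowly and watch the force.

Emit:
move_arm --motion '[[25,[0,0,0],0],[25,[0,0,-0.03],0],[25,[0,0,-0.06],0],[25,[0,0,-0.09],0],[25,[0,0,-0.12],0],[25,[0,0,-0.16],0],[25,[0,0,-0.2],0],[25,[0,0,-0.25],0],[25,[0,0,-0.3],0],[25,[0,0,-0.3],0]]'

```text
clock: 20.1
eef_pos: [0.5382, -0.1818, 0.0928]
tool_rot: [0.144, 0.99, -0.0, 0.0]
ft_force: [0.5, 0.1, -2.5]
grip_width: 0.0326
```

Run:
```python
from h import *
from workcell import *
o=get_obs();c=camera('wrist');s=camera('scene')
f=lambda im:np.clip(255*(im/255.)**.5,0,255).astype(np.uint8)
a=cv2.resize(c['color'][140:360,140:380],(480,440),interpolation=cv2.INTER_CUBIC)
b=cv2.resize(s['color'][145:215,120:171],(320,440),interpolation=cv2.INTER_CUBIC)
cv2.imwrite('pics/w14.png',f(np.hstack([a,b])[...,::-1].astype(float)))
go(.538,-.182,.23,73.5)
```

```text
clock 20.2 pos [ 0.5379 -0.1818  0.0925] head 73.48 grip 0.0323 j [-0.33  0.47 -0.04  1.06 -0.   -0.04] F [-0.2  0.7 -0.8]
tilt 0.02 SHIFT [-0.   -0.   -2.75] ROLL -0.0
```

View pics/w14.png

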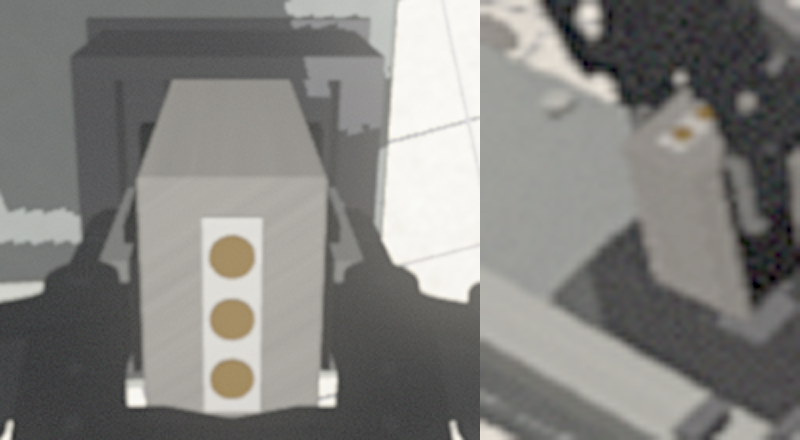

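The cassette moves with the fingers: the rivets are unchanged in view, the collar has dropped away, and the force is about its weight. I lift on straight up.

Emit:
move_arm --motion '[[25,[0,0,-0.1],0],[25,[0,0,-0.3],0],[25,[0,0,-0.5],0],[25,[0,0,-0.7],0],[25,[0,0,-0.9],0],[25,[0,0,-1.1],0],[25,[0,0,-1.3],0],[25,[0,0,-1.4],0],[25,[0,0,-1.45],0],[25,[0,0,-1.45],0]]'

```text
clock: 21.2
eef_pos: [0.5379, -0.1818, 0.165]
tool_rot: [0.144, 0.99, -0.0, 0.0]
ft_force: [1.7, 1.2, -2.3]
grip_width: 0.0321
```

Emit:
move_arm --motion '[[25,[0,0,-0.1],0],[25,[0,0,-0.3],0],[25,[0,0,-0.5],0],[25,[0,0,-0.7],0],[25,[0,0,-0.9],0],[25,[0,0,-1.1],0],[25,[0,0,-1.3],0],[25,[0,0,-1.4],0],[25,[0,0,-1.45],0],[25,[0,0,-1.45],0]]'

```text
clock: 22.2
eef_pos: [0.5379, -0.1818, 0.2375]
tool_rot: [0.144, 0.99, -0.0, 0.0]
ft_force: [-0.4, -0.2, -2.6]
grip_width: 0.0323
```

Emit:
move_arm --motion '[[25,[0,0,0],0],[25,[0,0,0],0],[25,[0,0,0],0],[25,[0,0,0],0],[25,[0,0,0],0],[25,[0,0,0],0],[25,[0,0,0],0],[25,[0,0,0],0],[25,[0,0,0],0],[25,[0,0,0],0]]'

```text
clock: 23.2
eef_pos: [0.5378, -0.1817, 0.2373]
tool_rot: [0.144, 0.99, 0.0, 0.0]
ft_force: [-0.5, -0.7, -2.3]
grip_width: 0.0326
```

Run:
```python
from h import *
from workcell import *
o=get_obs();c=camera('wrist');s=camera('scene');t=camera('top')
pickle.dump((o,c,s,t),open('c4.pkl','wb'))
cv2.imwrite('pics/s15.png',cv2.resize(s['color'],(800,600))[...,::-1])
f=lambda im:np.clip(255*(im/255.)**.5,0,255).astype(np.uint8)
cv2.imwrite('pics/w15.png',f(np.hstack([cv2.resize(c['color'],(400,300)),cv2.resize(t['color'],(400,300))])[...,::-1].astype(float)))
go(.538,-.182,.23,73.5);print(np.abs(o['joint_vel']).max())
```

```text
clock 23.35 pos [ 0.5378 -0.1818  0.2373] head 73.48 grip 0.032 j [-0.33  0.37  0.21  1.4  -0.   -0.04] F [ 0.2  0.7 -1.8]
tilt 0.0 SHIFT [-0.01 -0.    0.15] ROLL -0.0
0.0014872142086238506
```

View pics/s15.png

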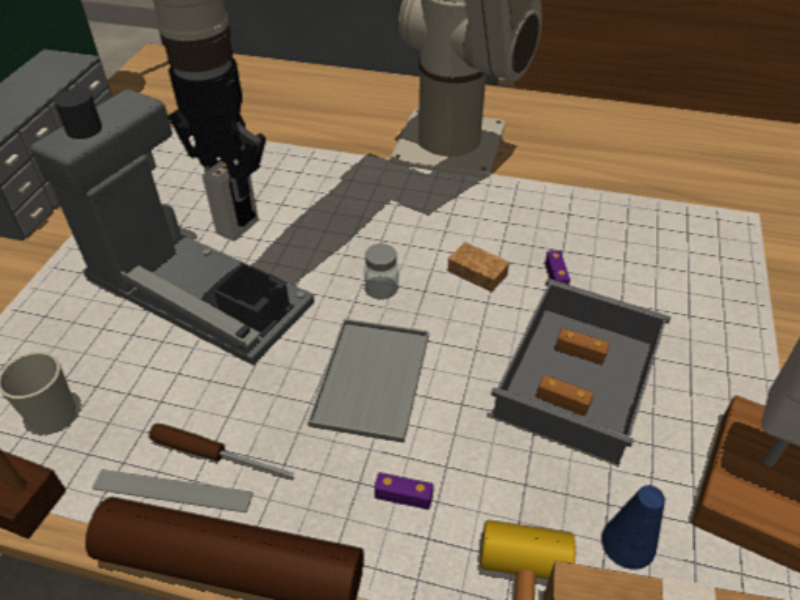

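View pics/w15.png

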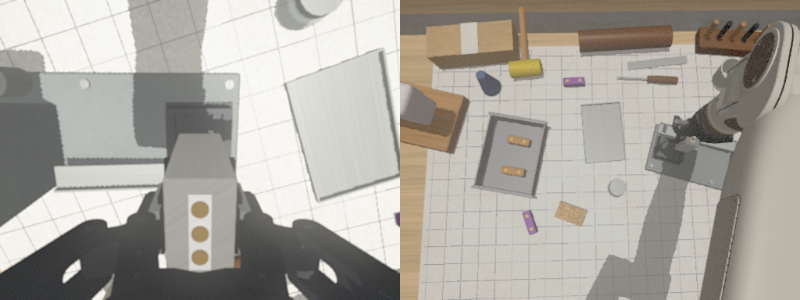

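The cassette hangs upright at (230,200) in the scene view, above its empty dock. Both toggles are in the tote at (582,345) and (566,393), and the jar stands at (381,270). The tool rose about 157 mm and the arm is still, so I hand in.

Run:
```python
from h import *
from workcell import *
o,c,s,t=pickle.load(open('c4.pkl','rb'))
print(onz(c,[(256,300)],.12+.157,o).round(4))
print(job_done())
```

```text
[[ 0.5388 -0.1807  0.277 ]]
the job is handed in; nothing more can be done
None
```

I moved both toggles from the tray into the tote and released them. I then squeezed the cassette's catches, lifted it straight up, and handed the job in at about 23 s of the 69 s allowed. `job_done()` gave no verdict, so success rests on my last checks:

- **Toggles and jar:** the last pictures show both toggles lying flat in the tote and the jar standing.
- **Cassette:** it is upright and still in the fingers. Its underside is about 157 mm above the seat, judged from how far the tool rose, and it is within a few mm of the dock's centre horizontally. The wrist force of about 2 N matches its weight.

Two readings did not match what I expected:

- **Finger opening:** it read about 32.5 mm while holding the cassette, where 40 mm was expected over the fully pressed catches. The close-up showed both plates pressed, about 39 mm across, and the cassette came out without any jerk. I could not read the catch travel directly.
- **Squeeze force:** there was about 15 N upward on the tool while squeezing. It disappeared once the lift began.

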